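# Free the locked lid of a dead micro-centrifuge with its release key

### The job

The small white centrifuge lost power with its lid locked over the samples. Push the steel rod of the orange-handled release key in through the narrow slot in the machine's left side, onto the hidden latch tab, until the lid springs up; afterwards the key should lie flat on the bench again and the lid stand swung all the way back to its stop. Leave the two small bottles and the beaker nearby where they stand.

Things in the scene. Friction and masses are not known exactly. Their poses are not given: they have to be found in the camera images.
- release_key: Release key lying flat on the bench: orange ribbed plastic grip, a bar 66 mm long, 18 mm wide and 16 mm high, with a straight steel rod 6 mm thick out of its front end; 153 mm long overall, 50 to 100 g. Origin under the middle of the grip, on the side it lies on; x points along the rod to its tip, z up. The rod's axis runs 8 mm above the origin, level.
- key_tip (a point): Rounded end of the key's rod, 120 mm ahead (x) of the middle of the grip and 8 mm above its underside.
- release_slot (a point): Centre of the upright slot in the dark plate on the machine's left side wall, 70 mm above the bench, at the plate's outer face. Slot 12 mm wide (x) and 22 mm high (z), square-edged, plate 6 mm thick. Axes as the machine's: y points straight out of the slot, so the key goes in along -y.
- latch (a joint): How far the hidden latch tab is pushed in, m: 0 at rest. The tab is an upright steel plate 20 mm wide and 26 mm high, square behind the slot, its face 27 mm inside the slot's outer face at 0. It slides inward on a spring (3 N at first touch, about 7 N at 0.008), frees the lid at 0.005 to 0.006, stops at 0.014 and springs back when left.
- lid (a joint): Angle of the lid, rad: 0 to 0.02 shut and locked, 1.2 on its rear stop. When the latch lets go, springs lift it to about 0.3 by itself; from there it swings lightly (under 2 N at the handle) and stays wherever it is left.
- lid_handle (a point): Middle of the lid's handle: a black round bar 10 mm thick, free over 70 mm, parallel to the lid's front edge, 20 mm in front of that edge and 30 mm above the lid's top face. It turns with the lid. With the lid locked it is about 156 mm above the bench. Open space of 20 mm or more lies all round the bar.
- lid_hinge (a point): Middle of the lid's hinge axis at the rear of the machine, 116 mm above the bench; turns with the lid. The axis runs along its y; the handle's bar lies 183 mm to the front (-x) of it and 38 mm above it in the lid's own frame.
- microfuge: Small white micro-centrifuge, fixed: 150 mm wide (y), 170 mm deep (x), 112 mm high to the deck, the shut lid's rim 124 mm and its clear dome 136 mm. Origin on the bench under its middle; x points to its rear, y to its left side, z up. The slot lies 50 mm in front of and 76 mm to the left of the origin.
- iodine_bottle: Amber bottle with a white cap, 43 x 43 x 96 mm, standing behind the machine; origin under its middle. To be left alone.
- beaker_small: Glass beaker, 53 mm wide and 65 mm high, with pink contents, standing in the flat tray (rim 38 mm above the bench) left of the machine; origin under its middle. To be left alone.
- side_black: Small bottle with a black cap, 36 mm wide and 61 mm high, standing in the same tray; origin under its middle. To be left alone.

How it is judged:
On the way:
1. the lid springs up while the key's rod stands in the slot (value of joint lid above 0.08 rad and y of key_tip in the frame of release_slot below -0.02 m and distance between key_tip and release_slot below 0.055 m), for 0.05 s.
At the end, for the whole second after the job is handed in: The lid stands open within 0.12 rad of its rear stop (lid above 1.08 rad), and the key lies flat and still on the bench (both its underside's origin and its tip less than 22 mm above the bench top) (value of joint lid above 1.08 rad and height (world z) of each of release_key, key_tip below 0.022 m and linear speed of release_key below 0.02 m/s); the robot touches nothing.
It fails at once if a bottle or the beaker is shoved more than 25 mm or tipped (distance of any of iodine_bottle, beaker_small, side_black from where it was at the start of the episode above 0.025 m or angle between any of iodine_bottle, beaker_small, side_black's own z axis and vertical above 0.35 rad).
It also fails if it takes over 61 s, if anything falls off the work surface, if the arm or the gripper's body presses on something with over 40 N, if the wrist force passes 120 N, or if a joint passes its speed limit or range.

### The arm

A 6-joint arm with a two-finger parallel gripper is mounted at the origin on a cart in front of the work surface, level with it; the furniture and walls round the work are solid. World frame = base frame: x ahead of the robot, y to its left, z up, the work surface at z = 0. Lengths are in m, angles in rad, forces in N, time in s.
With the tool pointing down it reaches from about 0.25 to 0.775 m from the base axis. Payload 8.9 kg.
Tool frame: the origin (TCP) lies at the very end of the fingers, on their centre line; the grasp point (between the pads) lies 19 mm behind it; z points along the fingers, x is the direction in which the jaws open and shut, and the axes are right-handed (so a half turn about z gives the same grasp; the last joint's range is limited). The gripper opens to 85 mm and grips with 20 to 120 N. Pads are 22 mm wide; open, the fingers measure 114 mm over their backs; the gripper's body (76 mm by 85 mm) begins 54 mm behind the grasp point. The pads swing forward as they close: fully open they stand 13 mm farther back than shut.
Start: joints at [0.975, 0.291, -0.153, 1.127, 0, 1.431], TCP at [0.232, 0.471, 0.231] pointing down, gripper open.
Joint ranges: [-2.52, 2.52], [-0.91, 1.74], [-1.3, 1.37], [-1.96, 2.02], [-1.52, 1.47], [-3.14, 3.14]. Speed limits (rad/s): [2.22, 2.22, 2.79, 3.14, 3.14, 3.14].

### API

Orientations are given as a rotation vector (axis times angle).
In Python, from cell import * gives the robot as it stands. The module is installed in compiled form; this text tells all that it offers. Calls block until the motion is done:
- goto(position, orientation): joint-space move of the TCP to a pose.
- move_l(position, orientation=None, velocity=0.15): straight line of the TCP; orientation=None keeps the orientation; velocity is the mean speed in m/s.
- movej(angles): joint-space move.
- grip(opening, force=None): opening from 0.0 (shut) to 1.0 (fully open); force is the grip in N (None keeps the last); returns when the fingers have stopped.
- pause(seconds).
- inverse_kinematics(position, orientation): joint angles nearest the present ones, or None.
- observe(): the state.
- camera(name): name is "scene" or "top" or "wrist"; returns the picture (480x640x3 uint8, blue, green, red); there is no depth.
- camera_params(name): a dict with "intrinsics" (3x3 intrinsics, pixels), "xyz" and "rotation" of the camera in the world; the wrist camera has in their place "T_tool_cam" (4x4, takes a point from camera to tool coordinates, whose origin is the TCP and whose axes are the tool frame's). Camera axes: x right, y down, z forward; pixel columns grow to the right and rows downward; lengths in m; the calibration is good to about 2 mm. A picture is of the moment at which its call begins: read the wrist's pose just before it. camera_params takes no time and is no camera call.
A pose or a line that the arm cannot do raises IKError and nothing moves.
- hand_in(): hands the job in, once; it reports no verdict.
The state is a dict: "clock": time; "joint_pos": joint angles; "dq": joint speeds; "effort": joint torques, N m; "ee_pos": TCP position; "ee_rot": TCP orientation; "contact_force": force on the tool from outside, world axes, zero at the start; "torque": the same for the moment, N m; "grip_width": opening from 0.0 (shut) to 1.0 (fully open).
Only numpy, scipy, OpenCV 4.12 (cv2) and the standard library are available. Lean on these libraries where they do the work, as an engineer would, in place of code of your own. Each camera call takes 0.05 s, during which the arm holds its last target.

## Working session

There is one attempt and no reset: what is moved stays moved. The work goes in short steps, each a Python script; the robot and the scene stay as the last script left them, time stands still between calls to the robot, and variables do not carry over. Pictures are saved under pics/ and viewed, and the job is handed in when it is done.

```bash
mkdir -p pics; python3 - <<'E'
from cell import *
import cv2
for n in ["scene","top","wrist"]:
    o=observe()
    cv2.imwrite(f"pics/{n}0.png",camera(n)); p=camera_params(n); print(n,p)
print(observe())
E
```

```text
scene {'intrinsics': array([[510.27977924,   0.        , 317.74489859],
       [  0.        , 510.27977924, 235.05626858],
       [  0.        ,   0.        ,   1.        ]]), 'xyz': array([ 0.06486441, -0.13312183,  0.7191487 ]), 'rotation': array([-2.11112713,  1.108849  , -0.46422449])}
top {'intrinsics': array([[524.86851783,   0.        , 326.58384958],
       [  0.        , 524.86851783, 242.05000457],
       [  0.        ,   0.        ,   1.        ]]), 'xyz': array([0.48448759, 0.22950168, 1.06172915]), 'rotation': array([-2.15923271,  2.18592576, -0.07943334])}
wrist {'intrinsics': array([[430.87043636,   0.        , 322.04709997],
       [  0.        , 430.87043636, 248.68529094],
       [  0.        ,   0.        ,   1.        ]]), 'T_tool_cam': array([[ 9.99999895e-01, -2.85864028e-04, -3.58090459e-04,
        -5.85249783e-04],
       [ 3.75633690e-04,  9.58994461e-01,  2.83424562e-01,
        -7.29738525e-02],
       [ 2.62385880e-04, -2.83424666e-01,  9.58994468e-01,
        -1.42767254e-01],
       [ 0.00000000e+00,  0.00000000e+00,  0.00000000e+00,
         1.00000000e+00]])}
{'clock': 0.15, 'joint_pos': array([ 9.74701600e-01,  2.91110073e-01, -1.53932906e-01,  1.12669667e+00,
        3.58581829e-07,  1.43149065e+00]), 'dq': array([ 0.00013017, -0.00147649,  0.002051  , -0.00031436,  0.00035079,
        0.00029961]), 'effort': array([ 3.11605501e-03, -5.37368703e+01,  3.31519926e+01,  1.14945404e-02,
       -1.47607361e-04, -4.35062213e-05]), 'ee_pos': array([0.23137884, 0.47090665, 0.23089291]), 'ee_rot': array([ 2.66639393e+00,  1.66058539e+00, -1.35443815e-03]), 'contact_force': array([ 0.2862046 ,  0.39870955, -0.04802944]), 'torque': array([-0.01860432,  0.00949519,  0.04363647]), 'grip_width': 0.9987540217979368}
```

View pics/scene0.png

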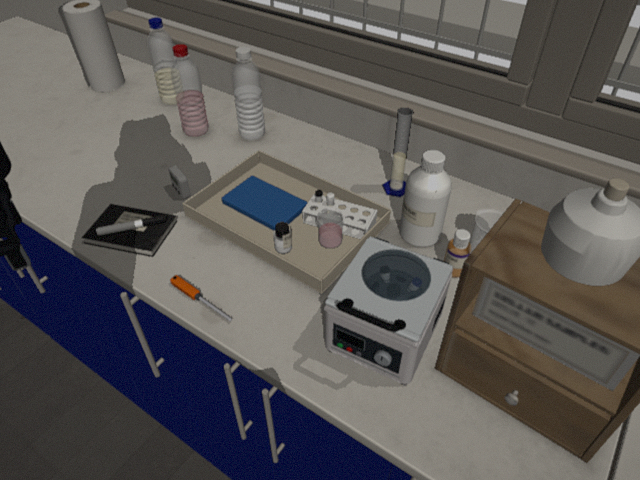

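View pics/top0.png

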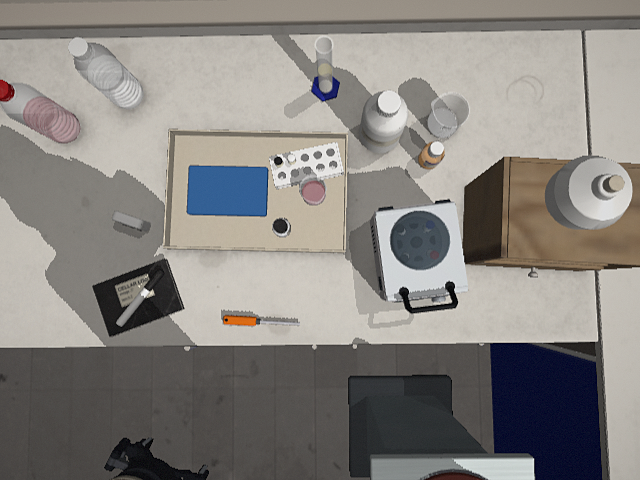

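View pics/wrist0.png

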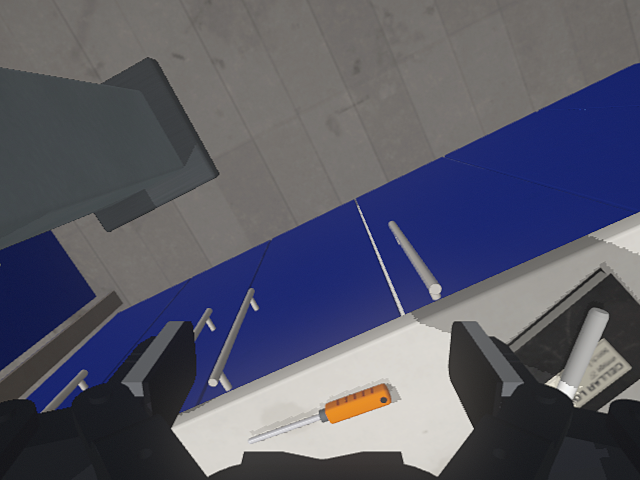

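```bash
cat > h.py <<'E'
from cell import *
import numpy as np, cv2
from scipy.spatial.transform import Rotation as R
def cam(n,o=None):
    p=camera_params(n);K=p['intrinsics']
    if n=='wrist':
        o=o or observe()
        T=np.eye(4);T[:3,:3]=R.from_rotvec(o['ee_rot']).as_matrix();T[:3,3]=o['ee_pos'];T=T@p['T_tool_cam']
        return K,T[:3,:3],T[:3,3]
    return K,R.from_rotvec(p['rotation']).as_matrix(),np.array(p['xyz'])
def ray(c,uv):
    K,Rm,t=c; d=Rm@np.linalg.solve(K,[uv[0],uv[1],1.]); return t,d/np.linalg.norm(d)
def onz(c,uv,z):
    t,d=ray(c,uv); return t+d*(z-t[2])/d[2]
def proj(c,P):
    K,Rm,t=c; q=K@(Rm.T@(np.asarray(P)-t)); return q[:2]/q[2]
def tri(rs):
    A=np.zeros((3,3));b=np.zeros(3)
    for t,d in rs:
        M=np.eye(3)-np.outer(d,d);A+=M;b+=M@t
    x=np.linalg.solve(A,b); return x,[np.linalg.norm((np.eye(3)-np.outer(d,d))@(x-t)) for t,d in rs]
def tool(xaxis,zaxis):
    z=np.array(zaxis,float);z/=np.linalg.norm(z);x=np.array(xaxis,float);x-=z*(x@z);x/=np.linalg.norm(x)
    return R.from_matrix(np.c_[x,np.cross(z,x),z]).as_rotvec()
E
python3 - <<'E'
from h import *
t=cv2.imread('pics/top0.png');s=cv2.imread('pics/scene0.png');w=cv2.imread('pics/wrist0.png')
cv2.imwrite('pics/t1.png',cv2.resize(t[190:320,360:480],None,fx=4.5,fy=4.5,interpolation=cv2.INTER_CUBIC))
cv2.imwrite('pics/s1.png',cv2.resize(s[230:390,310:460],None,fx=3.7,fy=3.7,interpolation=cv2.INTER_CUBIC))
cv2.imwrite('pics/t2.png',cv2.resize(t[300:345,210:310],None,fx=8,fy=8,interpolation=cv2.INTER_CUBIC))
# orange
for n,im,z in(('top',t,.016),('scene',s,.012),('wrist',w,.016)):
    h=cv2.cvtColor(im,cv2.COLOR_BGR2HSV);m=cv2.inRange(h,(5,150,100),(18,255,255))
    k,l,st,c=cv2.connectedComponentsWithStats(m)
    for i in range(1,k):
        if st[i,4]>80:
            cn,_=cv2.findContours((l==i).astype('uint8'),0,1);r=cv2.minAreaRect(cn[0]);b=cv2.boxPoints(r)
            print(n,st[i],r); C=cam(n); print(np.round([onz(C,p,z)[:2] for p in [r[0],*b]],4).tolist())
E
```

```text
top [223 315  34  10 272] ((239.41065979003906, 319.876708984375), (32.962650299072266, 8.65685749053955), 2.726310968399048)
[[0.421, 0.4154], [0.4144, 0.4484], [0.4313, 0.4477], [0.4275, 0.3824], [0.4106, 0.3832]]
scene [171 275  29  25 275] ((184.3243408203125, 286.4459533691406), (30.340633392333984, 10.346040725708008), 35.53767776489258)
[[0.4199, 0.4133], [0.4119, 0.4446], [0.4327, 0.4507], [0.4278, 0.3826], [0.4077, 0.3778]]
wrist [ 325  384   66   40 1286] ((356.9797668457031, 403.44183349609375), (21.1895809173584, 66.03264617919922), 70.82098388671875)
[[0.4154, 0.417], [0.4015, 0.3865], [0.406, 0.4505], [0.4293, 0.4475], [0.4251, 0.3825]]
```

View pics/t1.png

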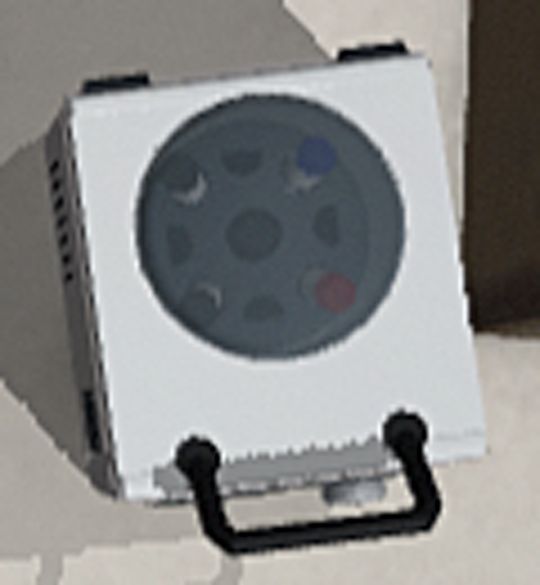

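View pics/s1.png

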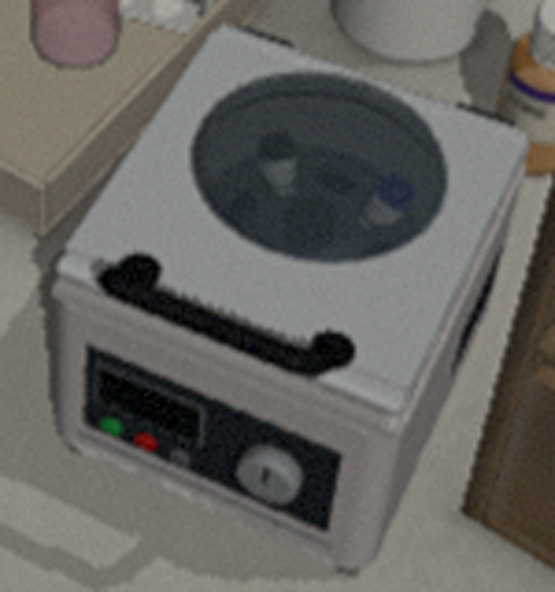

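View pics/t2.png

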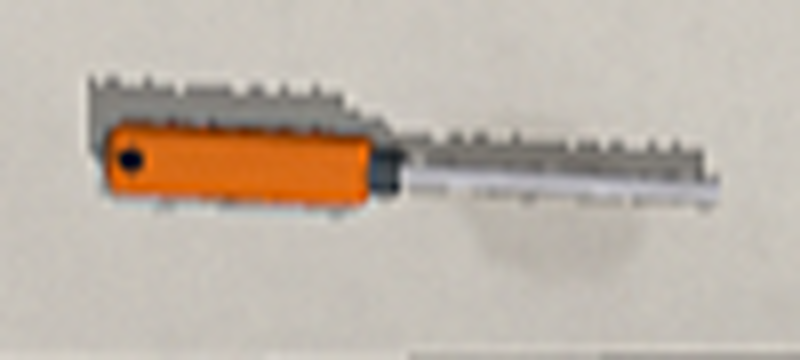

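```bash
python3 - <<'E'
from h import *
C=cam('top')
f=lambda a,b,z:onz(C,(360+a/4.5,190+b/4.5),z)
P=[f(75,97,.124),f(425,58,.124),f(488,455,.124),f(125,500,.124)]
print(np.round(P,4)); print(np.mean(P,0))
print('sizes',[np.linalg.norm(P[i]-P[i-1]) for i in range(4)])
for a,b in((0,1),(3,2)): d=P[b]-P[a];print(np.degrees(np.arctan2(d[0],-d[1])))
for a,b in((3,0),(2,1)): d=P[b]-P[a];print(np.degrees(np.arctan2(d[1],d[0])))
h=[f(232,545,.156),f(425,525,.156)];print('handle ends',np.round(h,4),np.mean(h,0))
# scene crop
S=cam('scene');g=lambda a,b,z:onz(S,(310+a/3.7,230+b/3.7),z)
P2=[g(222,25,.124),g(525,140,.124),g(402,398,.124),g(60,262,.124)]
print(np.round(P2,4),np.mean(P2,0))
g2=f(92,420,.07);print('slotrough',g2)
E
```

```text
[[ 0.618   0.1491  0.124 ]
 [ 0.6319  0.009   0.124 ]
 [ 0.4736 -0.0106  0.124 ]
 [ 0.4576  0.1326  0.124 ]]
[0.54527776 0.07000564 0.124     ]
sizes [np.float64(0.16128909549442536), np.float64(0.1407671339941932), np.float64(0.15950228516533727), np.float64(0.14411669999590138)]
5.640515666057616
6.370288269168966
5.874714550578535
7.076506478304532
handle ends [[0.4411 0.0957 0.156 ]
 [0.4478 0.0223 0.156 ]] [0.44442024 0.05898668 0.156     ]
[[ 0.6178  0.1484  0.124 ]
 [ 0.6297  0.0063  0.124 ]
 [ 0.4819 -0.0099  0.124 ]
 [ 0.4631  0.1325  0.124 ]] [0.54810594 0.06930929 0.124     ]
slotrough [0.48945551 0.14005815 0.07      ]
```

```bash
python3 - <<'E'
from h import *
s=np.sin(np.radians(45))
for sx in(1,-1):
    print(sx, inverse_kinematics([.488,.223,.15],tool([sx,0,0],[0,-s,-s])), inverse_kinematics([.42,.415,.1],tool([sx,0,0],[0,0,-1])), inverse_kinematics([.487,.22,.06],tool([sx,.1*sx,0],[0,0,-1])),inverse_kinematics([.45,.06,.2],tool([sx,.1*sx,0],[0,0,-1])))
print(cam('wrist'))
E
```

```text
1 [ 0.63742668  0.81175117  0.2151943   1.51106995 -0.60438015  2.3792931 ] [ 0.6556281   0.51291993 -0.17544087  0.88243553  0.          2.22642443] [ 2.87459632e-01  4.67122618e-01 -3.81340419e-01  7.22333290e-01
  4.44089210e-16  1.75858731e+00] [-2.87256240e-02  1.78660515e-01 -3.87210325e-01  1.00492549e+00
  4.44089210e-16  1.44240205e+00]
-1 [ 0.63742668  0.81175117  0.2151943   1.51106995 -0.60438015 -0.76229955] [ 0.6556281   0.51291993 -0.17544087  0.88243553  0.         -0.91516822] [ 0.28745963  0.46712262 -0.38134042  0.72233329  0.         -1.38300535] [-0.02872562  0.17866052 -0.38721032  1.00492549  0.         -1.6991906 ]
(array([[430.87043636,   0.        , 322.04709997],
       [  0.        , 430.87043636, 248.68529094],
       [  0.        ,   0.        ,   1.        ]]), array([[ 0.44140534,  0.86069606,  0.25369988],
       [ 0.89730703, -0.4230178 , -0.12607951],
       [-0.00119657,  0.28329885, -0.95903093]]), array([0.16570427, 0.5026793 , 0.37367023]))
```

```bash
python3 - <<'E'
from h import *
s=np.sin(np.radians(45))
goto([.488,.223,.15],tool([1,0,0],[0,-s,-s])); pause(.2)
o=observe(); im=camera('wrist'); cv2.imwrite('pics/w1.png',im); np.save('w1.npy',np.r_[o['ee_pos'],o['ee_rot']])
c=cam('wrist',o); print(proj(c,[.488,.14,.07]),o['clock'],o['contact_force'])
E
```

```text
[323.89775876 244.97567597] 1.6917 [ 0.37183733 -0.19793517 -0.16281576]
```

View pics/w1.png

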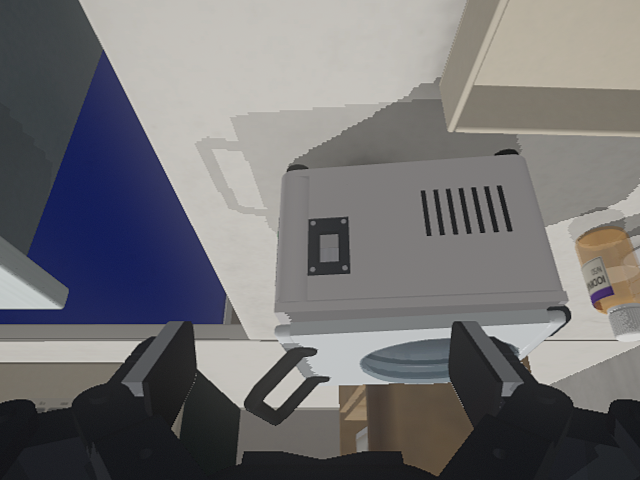

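```bash
python3 - <<'E'
from h import *
im=cv2.imread('pics/w1.png'); cv2.imwrite('pics/w1c.png',cv2.resize(im[205:290,295:365],None,fx=7,fy=7,interpolation=cv2.INTER_CUBIC))
v=np.load('w1.npy');c=cam('wrist',dict(ee_pos=v[:3],ee_rot=v[3:]))
g=cv2.cvtColor(im,cv2.COLOR_BGR2GRAY)
sub=g[222:272,311:347]; m=(sub>90).astype('uint8')
k,l,st,ce=cv2.connectedComponentsWithStats(m)
for i in range(1,k):
    if st[i,4]>100: 
        print(st[i],ce[i]+[311,222])
        cn,_=cv2.findContours((l==i).astype('uint8'),0,1); r=cv2.minAreaRect(cn[0]); uv=np.array(r[0])+[311,222]; print(r,uv,onz(c,uv,.07))
# whole-wall yaw: bottom edge and top
for a in [(308,218),(348,218),(350,274),(309,275)]: print(a,onz(c,a,.09 if a[1]>250 else .05))
E
```

```text
[  9  12  19  28 497] [328.74044266 247.77867203]
((18.0, 25.5), (27.0, 18.0), 90.0) [329.  247.5] [0.49123761 0.13671939 0.07      ]
(308, 218) [0.47775577 0.13994338 0.05      ]
(348, 218) [0.50364359 0.13995828 0.05      ]
(350, 274) [0.50368913 0.13998458 0.09      ]
(309, 275) [0.47893978 0.13855282 0.09      ]
```

View pics/w1c.png

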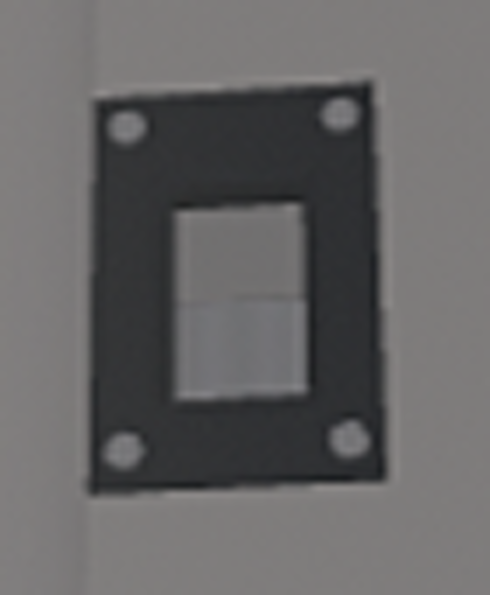

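```bash
python3 - <<'E'
from h import *
o_=tool([.998,-.058,0],[0,0,-1])
goto([.419,.415,.12],o_)
move_l([.419,.415,.004],velocity=.12); print(observe()['ee_pos'],observe()['contact_force'])
grip(0.0,80); o=observe(); print(o['grip_width'],o['contact_force'],o['ee_pos'])
move_l([.419,.415,.16],velocity=.12); pause(.1)
o=observe(); cv2.imwrite('pics/w2.png',camera('wrist')); cv2.imwrite('pics/s2.png',camera('scene')); print(o['contact_force'],o['grip_width'],o['clock'],o['ee_pos'])
E
```

```text
[0.41946717 0.41531908 0.00460783] [ 0.48817051 -0.31007635 -0.21191845]
0.18734538695463812 [-1.17388889 -1.19092186  4.54537838] [0.41925656 0.41514865 0.00453737]
[ 0.12067939  1.19802311 -1.05781677] 0.18524823238589033 5.8333 [0.41865836 0.41473873 0.15926693]
```

View pics/w2.png

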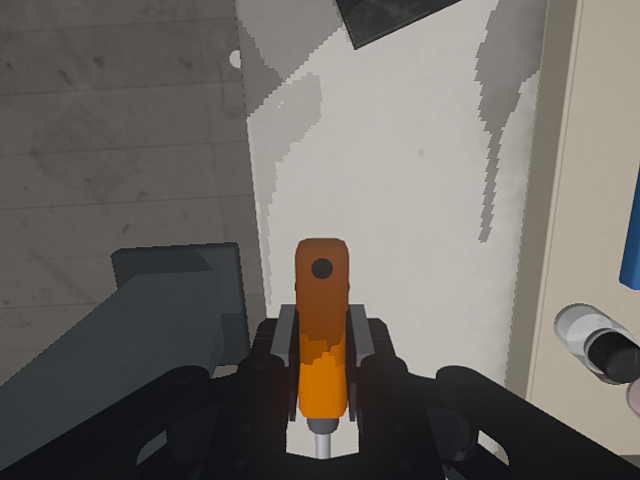

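View pics/s2.png

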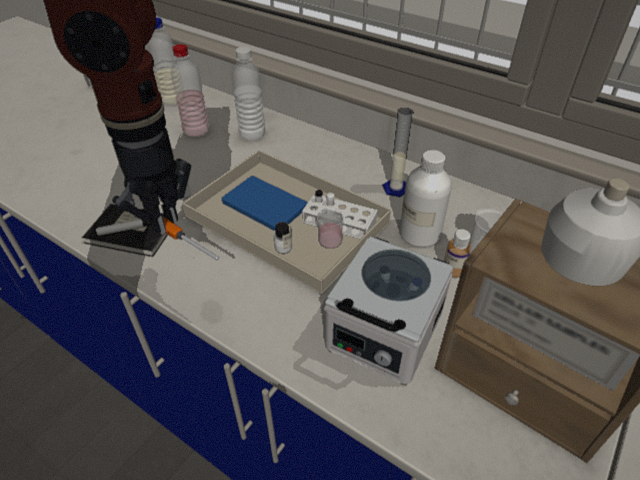

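```bash
python3 - <<'E'
from h import *
a=np.radians(6.2);d=np.array([np.sin(a),-np.cos(a),0]);ori=tool([np.cos(a),np.sin(a),0],[0,0,-1])
S=np.array([.4914,.137,.0665]); P=S-.15*d
goto(P+[0,0,.07],ori); move_l(P,velocity=.15); pause(.2)
o=observe(); cv2.imwrite('pics/s3.png',camera('scene'));cv2.imwrite('pics/t3.png',camera('top'));cv2.imwrite('pics/w3.png',camera('wrist'))
print(P,o['ee_pos'],o['clock'],o['contact_force'])
tip=o['ee_pos']+.12*d+[0,0,.0035]
for n in('scene','top'):
    q=proj(cam(n),tip);q0=proj(cam(n),tip-.05*d);print(n,q,q0)
    im=cv2.imread(f'pics/{n[0]}3.png');x,y=int(q[0])-50,int(q[1])-40
    cv2.imwrite(f'pics/{n[0]}3c.png',cv2.resize(im[y:y+80,x:x+100],None,fx=7,fy=7,interpolation=cv2.INTER_CUBIC));print(x,y)
E
```

```text
[0.4752001  0.28612264 0.0665    ] [0.47589247 0.28659696 0.06756408] 7.375 [-0.56966381 -0.20822474  0.01128309]
scene [317.10656742 301.59250315] [290.47319905 290.30008159]
267 261
top [365.99772694 283.82386961] [339.59346243 287.01876534]
315 243
```

View pics/s3c.png

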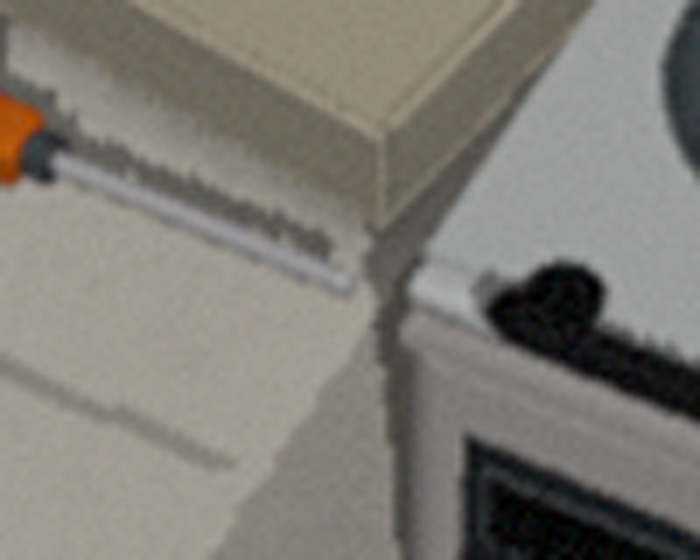

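View pics/t3c.png

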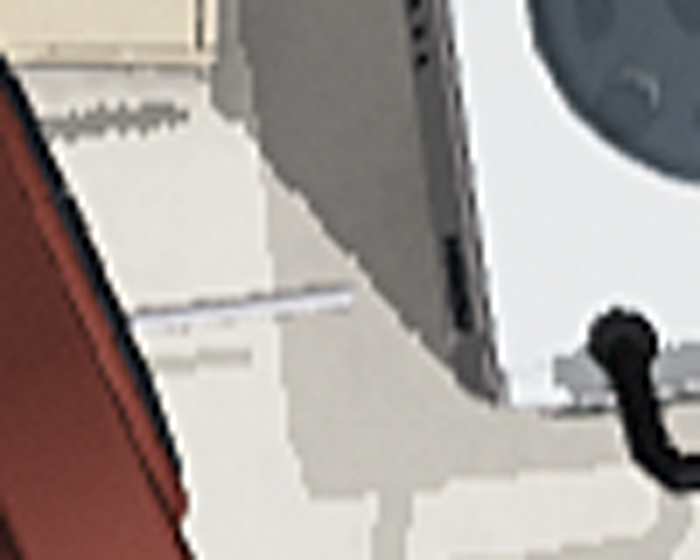

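```bash
python3 - <<'E'
from h import *
a=np.radians(6.2);d=np.array([np.sin(a),-np.cos(a),0])
S=np.array([.4910,.137,.0660])
for s in [-.01,.0,.008,.016,.022,.026,.029,.031,.033,.035]:
    move_l(S+(s-.12)*d,velocity=.06); pause(.05); o=observe()
    f=o['contact_force']; e=o['ee_pos']-S; print(s,'along',round(e@d+.12,4),'lat',round(e@[d[1]*-1,d[0],0],4),'z',round(e[2],4),'F',np.round(f,1),round(o['clock'],2))
    if abs(f[0])>6 or abs(f[2])>8 or np.linalg.norm(f)>14: print('stop');break
cv2.imwrite('pics/s4.png',camera('scene'))
E
```

```text
-0.01 along -0.0098 lat 0.0001 z 0.0001 F [-0.3 -0.3 -0.6] 8.06
0.0 along 0.0001 lat 0.0 z 0.0 F [-0.2 -0.3 -1.2] 8.43
0.008 along 0.0082 lat 0.0 z 0.0 F [-0.5  0.7 -0.5] 8.76
0.016 along 0.0162 lat 0.0001 z 0.0 F [ 0.7  0.1 -1.3] 9.09
0.022 along 0.0221 lat 0.0 z 0.0 F [ 0.3  0.  -0.7] 9.39
0.026 along 0.0258 lat 0.0001 z 0.0001 F [ 0.   2.7 -1.2] 9.69
0.029 along 0.0287 lat 0.0001 z 0.0 F [-0.1  5.4 -0.6] 9.99
0.031 along 0.0306 lat 0.0001 z 0.0001 F [-0.5  5.2  0.1] 10.29
0.033 along 0.0324 lat 0.0001 z 0.0001 F [-0.1  6.9 -0.9] 10.59
0.035 along 0.0343 lat 0.0001 z 0.0001 F [-1.   7.5  0.1] 10.89
```

View pics/s4.png

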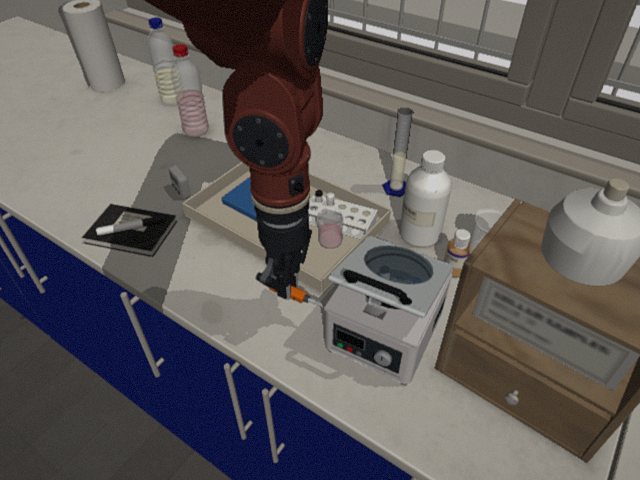

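```bash
python3 - <<'E'
from h import *
a=np.radians(6.2);d=np.array([np.sin(a),-np.cos(a),0])
S=np.array([.4910,.137,.0660])
move_l(S-.17*d,velocity=.1)
o_=tool([.998,-.058,0],[0,0,-1])
goto([.425,.415,.06],o_)
move_l([.425,.415,.0055],velocity=.08); o=observe();print(o['ee_pos'],o['contact_force'])
grip(.6); print(observe()['grip_width'])
move_l([.425,.415,.15],velocity=.15)
goto([.32,.25,.35],o_)
pause(.1)
for n in('scene','top','wrist'):
    o=observe();cv2.imwrite(f'pics/{n[0]}5.png',camera(n))
print(o['clock'],o['ee_pos'])
E
```

```text
[0.42512528 0.41490014 0.00529961] [-0.23233948 -0.65955168 -1.44128073]
0.5976307913657938
16.1583 [0.32011654 0.25030009 0.34898803]
```

View pics/s5.png

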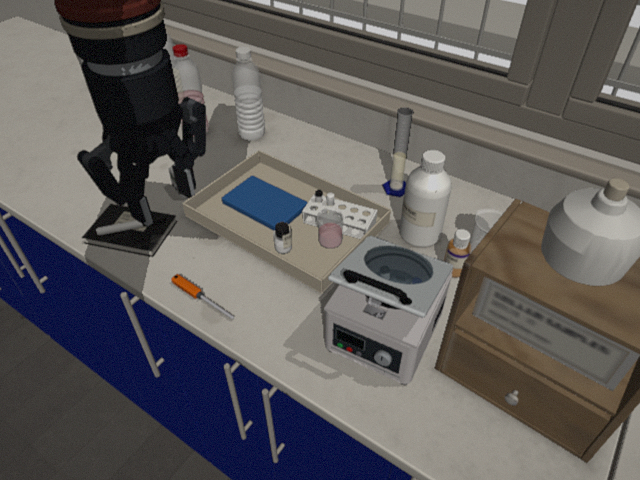

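View pics/t5.png

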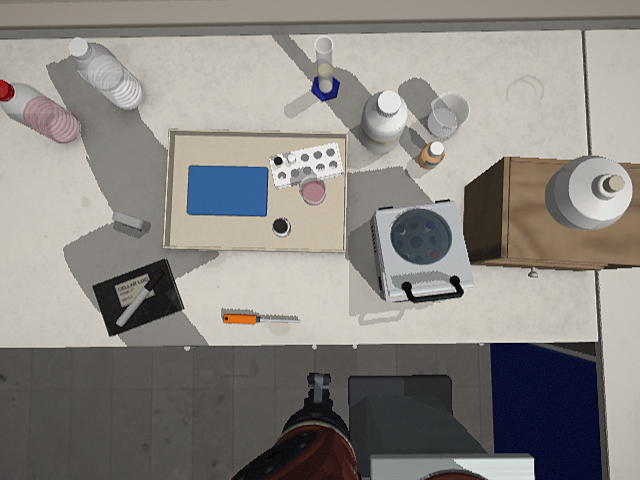

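```bash
python3 - <<'E'
import cv2
t=cv2.imread('pics/t5.png');s=cv2.imread('pics/s5.png')
cv2.imwrite('pics/t5c.png',cv2.resize(t[255:315,390:480],None,fx=8,fy=8,interpolation=cv2.INTER_CUBIC))
cv2.imwrite('pics/s5c.png',cv2.resize(s[255:325,330:430],None,fx=8,fy=8,interpolation=cv2.INTER_CUBIC))
E
```

```text
(no output)
```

View pics/t5c.png

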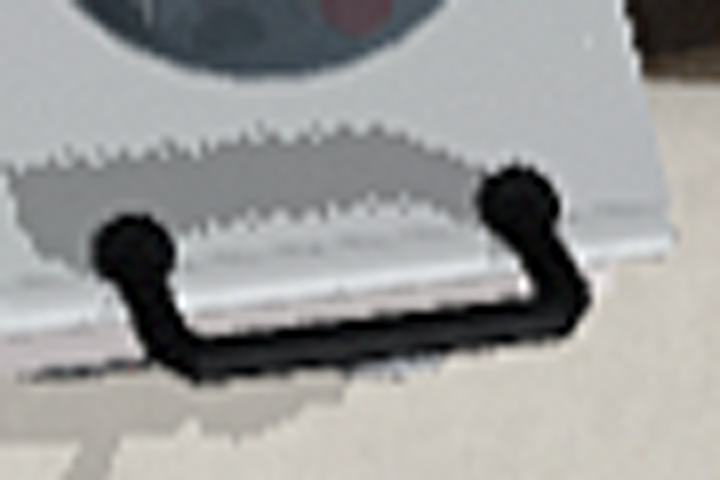

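View pics/s5c.png

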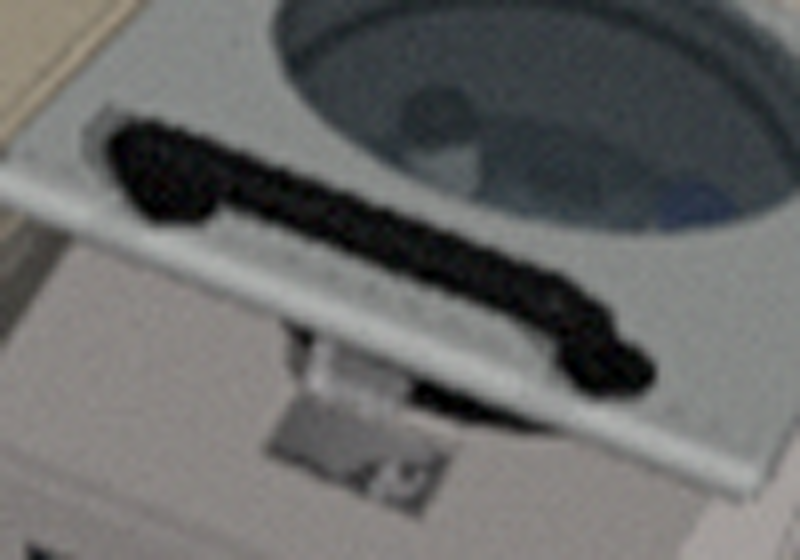

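```bash
python3 - <<'E'
from h import *
T=cam('top');S=cam('scene')
tt=[(390+185/8,255+357/8),(390+570/8,255+312/8)];ss=[(330+135/8,255+147/8),(330+570/8,255+290/8)]
E=[]
for a,b in zip(tt,ss):
    x,r=tri([ray(T,a),ray(S,b)]);print(x,r);E.append(x)
E=np.array(E);print('mid',E.mean(0),'len',np.linalg.norm(E[1]-E[0]),'yaw',np.degrees(np.arctan2(E[1,0]-E[0,0],E[0,1]-E[1,1])))
# model: hinge from slot: closed handle (.4444,.059)
a=np.radians(6.2);mx=np.array([np.cos(a),np.sin(a)])
H=np.array([.4444,.059])+.183*mx;print('hinge',H)
for th in(.25,.3,.35): f=th+np.arctan2(38,183);r=np.hypot(.183,.038);print(th,H-r*np.cos(f)*mx,.116+r*np.sin(f))
E
```

```text
[0.46224565 0.09958817 0.20625896] [np.float64(0.0006145847827588386), np.float64(0.0006145847827588498)]
[0.47062665 0.02292476 0.21254166] [np.float64(0.0008995565751000465), np.float64(0.0008995565751000847)]
mid [0.46643615 0.06125647 0.20940031] len 0.07737565151168938 yaw 6.238918468171645
hinge [0.62632963 0.07876388]
0.25 [0.45940211 0.06062975] 0.1980935965685822
0.3 [0.4636897  0.06109553] 0.20638298440579816
0.35 [0.4683838  0.06160547] 0.214446461852548
```

```bash
python3 - <<'E'
from h import *
a=np.radians(6.2);mx=np.array([np.cos(a),np.sin(a),0]);ori=tool(mx,[0,0,-1])
H=np.array([.6273,.0789,.116]);r=np.hypot(.183,.038);p0=np.arctan2(38,183)
bar=lambda th:H-r*np.cos(th+p0)*mx+[0,0,r*np.sin(th+p0)]
dz=np.array([0,0,-.016])
print(bar(.315),[inverse_kinematics(bar(t)+dz,ori) is not None for t in(.315,.8,1.2)])
grip(.5,25)
goto(bar(.315)+[0,0,.09],ori)
move_l(bar(.315)+dz,velocity=.12);o=observe();print(o['contact_force'],o['ee_pos'])
cv2.imwrite('pics/s6.png',camera('scene'))
E
```

```text
[0.46602614 0.06138005 0.20882668] [True, True, True]
[ 0.32442242 -0.44612793 -0.04078415] [0.46647456 0.06154712 0.19350664]
```

View pics/s6.png

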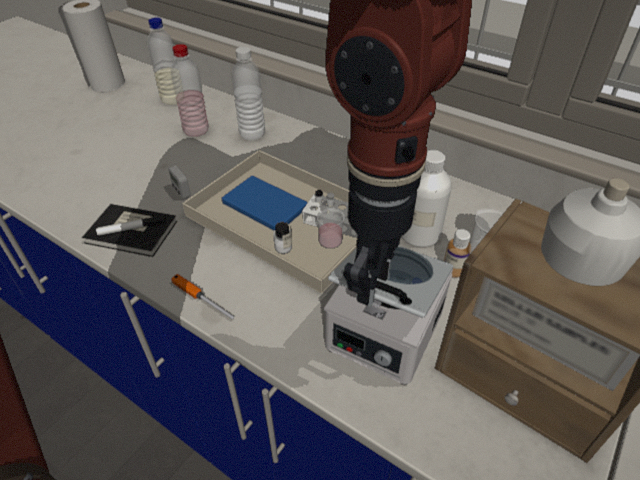

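Fingers straddle the bar at about (375,290). Closing and swinging.

```bash
python3 - <<'E'
from h import *
a=np.radians(6.2);mx=np.array([np.cos(a),np.sin(a),0]);ori=tool(mx,[0,0,-1])
H=np.array([.6273,.0789,.116]);r=np.hypot(.183,.038);p0=np.arctan2(38,183)
bar=lambda th:H-r*np.cos(th+p0)*mx+[0,0,r*np.sin(th+p0)]
dz=np.array([0,0,-.016])
grip(0,25);o=observe();print('w',o['grip_width'],o['contact_force'])
for th in np.arange(.4,1.161,.095):
    move_l(bar(th)+dz,velocity=.1);o=observe();f=o['contact_force'];print(round(th,2),np.round(f,1),round(o['grip_width'],3))
    if np.linalg.norm(f)>20: print('stop');break
print(o['clock']);cv2.imwrite('pics/s7.png',camera('scene'))
E
```

```text
w 0.10045163687807802 [ 6.41576734  1.09846314 -1.38906551]
0.4 [ 5.5  0.8 -4.7] 0.102
0.5 [ 5.5  0.2 -3.2] 0.101
0.59 [-0.1  1.2  0.2] 0.099
0.68 [-4.7 -1.   6.2] 0.1
0.78 [-7.8 -0.8 10.8] 0.104
0.87 [-6.3  1.1 11.7] 0.106
0.97 [-4.3  0.6 10.9] 0.102
1.06 [-4.   1.1  9.7] 0.104
1.16 [-2.   1.9  9.4] 0.103
21.8083
```

View pics/s7.png

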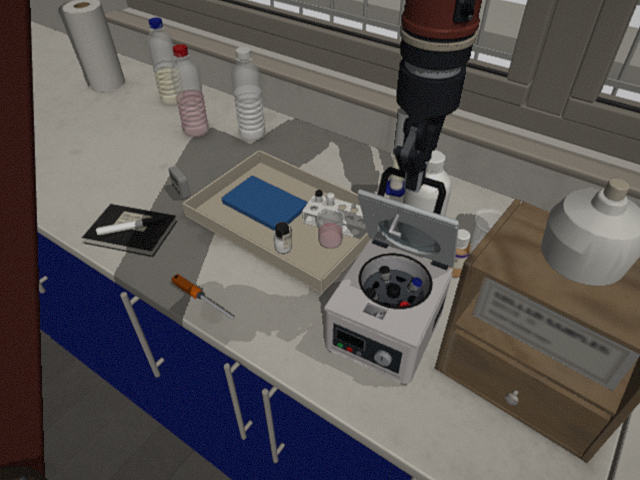

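```bash
python3 - <<'E'
from h import *
a=np.radians(6.2);mx=np.array([np.cos(a),np.sin(a),0]);ori=tool(mx,[0,0,-1])
H=np.array([.6273,.0789,.116]);r=np.hypot(.183,.038);p0=np.arctan2(38,183)
bar=lambda th:H-r*np.cos(th+p0)*mx+[0,0,r*np.sin(th+p0)]
dz=np.array([0,0,-.016])
for th in (1.175,1.19,1.205):
    move_l(bar(th)+dz,velocity=.05);f=observe()['contact_force'];print(th,np.round(f,1))
    if f@mx<-10: break
grip(.35); o=observe();print(o['contact_force'])
p=o['ee_pos']; move_l(p+[0,0,.08],velocity=.08)
goto([.35,.25,.38],ori); pause(.2)
for n in('scene','top'): cv2.imwrite(f'pics/{n[0]}8.png',camera(n))
o=observe();print(o['clock'],o['contact_force'])
E
```

```text
1.175 [-2.6  1.9  8.6]
1.19 [-2.7  1.5  7.8]
1.205 [-2.6  2.3  7.5]
[-0.09563135 -0.10688391 -0.25164237]
25.5417 [ 0.75332186 -1.48153639 -0.03906427]
```

View pics/s8.png

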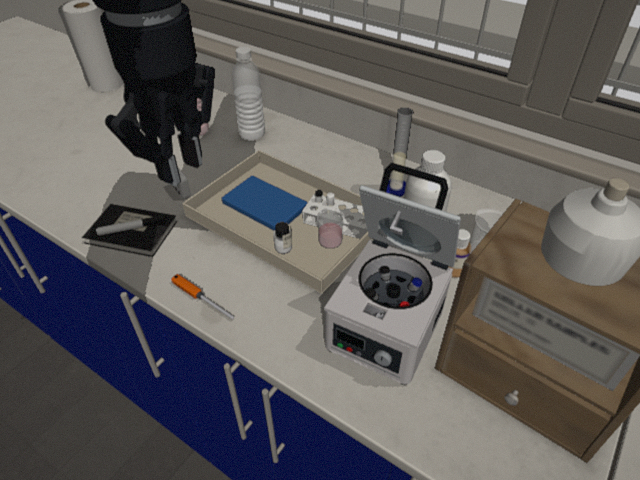

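View pics/t8.png

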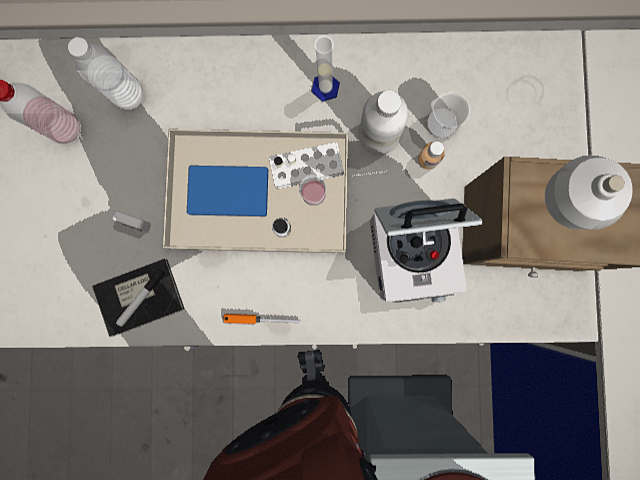

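```bash
python3 - <<'E'
import cv2
t=cv2.imread('pics/t8.png');s=cv2.imread('pics/s8.png')
a=cv2.resize(t[195:235,375:475],None,fx=7,fy=7,interpolation=cv2.INTER_CUBIC)
b=cv2.resize(s[155:195,370:470],None,fx=7,fy=7,interpolation=cv2.INTER_CUBIC)
cv2.imwrite('pics/ts8.png',cv2.vconcat([a,b]))
E
```

```text
(no output)
```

View pics/ts8.png

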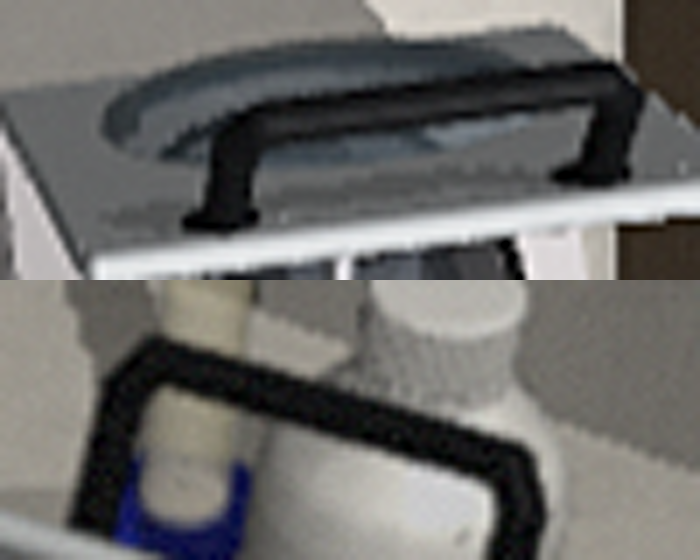

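```bash
python3 - <<'E'
from h import *
T=cam('top');S=cam('scene')
tt=[(375+235/7,195+127/7),(375+622/7,195+80/7)];ss=[(370+150/7,155+(360-280)/7),(370+520/7,155+(462-280)/7)]
E=np.array([tri([ray(T,a),ray(S,b)])[0] for a,b in zip(tt,ss)]);m=E.mean(0);print(E,m)
a=np.radians(6.2);mx=np.array([np.cos(a),np.sin(a),0])
v=m-np.array([.6273,.0789,.116]);print('lid',np.arctan2(v[2],-v@mx)-np.arctan2(38,183))
# bottles/beaker/key movement: diff masks
A=cv2.imread('pics/t5.png').astype(int);B=cv2.imread('pics/t0.png') if 0 else cv2.imread('pics/top0.png').astype(int)
C=cv2.imread('pics/t8.png').astype(int)
for n,(x,y) in dict(iod=(431,153),beak=(313,190),blk=(281,227)).items(): print(n,np.abs(C-B)[y-15:y+15,x-15:x+15].mean())
im=C.astype('uint8');h=cv2.cvtColor(im,cv2.COLOR_BGR2HSV);mk=cv2.inRange(h,(5,150,100),(18,255,255))[305:335,215:265]
print('key rect',cv2.minAreaRect(cv2.findNonZero(mk)))
E
```

```text
[[0.59187799 0.11500837 0.29769848]
 [0.59859583 0.03720424 0.30244567]] [0.59523691 0.07610631 0.30007208]
lid 1.19299630950192
iod 5.317777777777778
beak 6.140740740740741
blk 6.004074074074074
key rect ((24.0371150970459, 13.183504104614258), (32.23944091796875, 8.809085845947266), 2.6025619506835938)
```

```bash
python3 -c "
from cell import *
hand_in()"
```

```text
the job is handed in; nothing more can be done
```

The key's rod went into the slot and pushed the latch, the lid sprang up, and I handed the job in at about 26 s. No verdict was reported.

- **Key and latch:** I gripped the key by its handle, slid the rod in through the slot and pushed the latch. The rod met the tab about 25 mm in, and the force reached about 7.5 N at about 34 mm. The scene picture taken with the rod still in the slot shows the lid up.
- **Key back on the bench:** I laid the key down about 6 mm from where it had been. In the top view its size and angle look almost the same as at the start, so it appears to lie flat.
- **Lid:** I took hold of the handle bar and swung the lid back. Triangulating the bar from two views afterwards gives about 1.19 rad, against the stop at 1.2. I felt no clear rise in force at the stop.
- **Surroundings:** The bottles and beaker look the same in the top pictures from before and after; I compared only the images and did not measure their positions. The gripper ended clear of everything.
- **Disagreement:** Before insertion, the rod tip in the top view was about 1.5 px (3 mm) off the position I had computed, while the scene view matched. The rod still lined up with the slot within the top view, and it went in without sideways force.

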